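Show the base of the short spice jar to the date reader

ROBOT

A 6-joint arm with a two-finger parallel gripper is mounted at the origin on a cart in front of the work surface, level with it; the furniture and walls round the work are solid. World frame = base frame: x ahead of the robot, y to its left, z up, the work surface at z = 0. Lengths are in m, angles in degrees, forces in N, time in s.
With the tool pointing down it reaches from about 0.4 to 0.825 m from the base axis. Payload 7 kg.
Tool frame: the origin (TCP) lies between the finger pads; the fingertips stand ctrl.tip_extent ahead of it and the grasp point (between the pads) lies 2 mm behind it (ctrl.tip_extent is the distance from the TCP to the fingertips, in m); z points along the fingers, y is the direction in which the jaws open and shut (so a half turn about z gives the same grasp; the last joint's range is limited). The gripper opens to 88 mm and grips with 3 to 60 N. Pads are 19 mm wide; open, the fingers measure 130 mm over their backs; the gripper's body (78 mm by 193 mm) begins 47 mm behind the grasp point.
Start: joints at [16.507, 20.546, 0.682, 0, -70.136, -16.507], TCP at [0.675, -0, 0.207] pointing down, gripper open.
Joint ranges: [-176.03, 176.03], [-82.01, 121.73], [-58.28, 71.71], [-173.87, 95.51], [-174.79, -0.11], [-173.66, 173.66]. Speed limits (degrees/s): [136.94, 136.94, 172.46, 180, 180, 180].

INTERFACE

Orientations are given as [roll, pitch, yaw] about the fixed x, y, z axes, in that order (R = Rz(yaw) Ry(pitch) Rx(roll)).
In Python, from plant import ctrl gives the robot as it stands.
- The arm moves only by the shell command python3 -m handwheel 'ROWS' [OPENING]. ROWS is JSON, a list of rows, each a list of 6 numbers: the shift along the tool's x, y, z in m, then the turn, a rotation vector about the tool's x, y, z in rad. In form: [[dx, dy, dz, ax, ay, az], ...]. A call has 1 to 8 rows; each row is the pose to reach, as a shift and turn from the pose commanded when the call began, along the tool's axes at that moment; what a row does not reach only later rows make up. A row lasts 1/8 s, in which the tool goes at most 62.5 mm and 10.7 degrees, less where a joint would pass 70% of its speed; a pose out of reach is approached as far as the arm can. A call with a gripper value outside its range is refused whole. OPENING is the closure, from -1 (fully open) to 1 (shut), so that 0 is half open, set as the call begins (- or left out, the last holds). The fingers move at their own pace and stop on an object; the grip force is fixed at half the most. Time passes only in rows, so rows that repeat a pose let the fingers close. It gives the time, the measured TCP pose, the force and the opening at its end, in the units of the state.
- ctrl.get_obs(): the state, without advancing time (a new reading comes with each control period).
- ctrl.snapshot(name): name is "scene" or "side" or "wrist"; returns a dict with "img" (480x640x3 uint8, blue, green, red), "fx", "fy", "cx", "cy" (pixels), "R" (3x3) and "t" (3): a world point X has camera coordinates R X + t. Camera axes: x right, y down, z forward; pixel columns grow to the right and rows downward; lengths in m; the calibration is good to about 2 mm. The wrist camera is an equidistant fisheye: a pixel r from the principal point sees the ray r / f radians off the axis. A picture is of the moment at which its call begins. There is no depth.
- ctrl.close_job(): hands the job in, once; it reports no verdict.
The state is a dict: "clock": time; "joint_pos": joint angles; "qvel": joint speeds; "tau": joint torques, N m; "tool_pos": TCP position; "orientation": TCP orientation; "force": force on the tool from outside, world axes, zero at the start; "moment": the same for the moment, N m; "opening": finger opening in m.
Only numpy, scipy, OpenCV 4.12 (cv2) and the standard library are available. Lean on these libraries where they do the work, as an engineer would, in place of code of your own. Each camera call takes 0.05 s, during which the arm holds its last target.

TASK

The best-before date of the short spice jar, the one that is lower than the other three in the rack, is stamped on its underside. Lift it out of the rack and hold it up to the date reader with its underside square to the lens, centred on the line of sight and 100 mm in front of the lens. Finish while holding it still there in the gripper, clear of the reader, and leave the other jars and everything else on the worktop as they stand.

Things in the scene. Friction and masses are not known exactly. Their poses are not given: they have to be found in the camera images.
- short_jar_mid (a point): Centre (48 mm above its base) of the short spice jar, the one to show: round clear glass jar, 42 mm across the glass and 43 mm across its dark brown screw lid (the top 21 mm), 96 mm tall, about 0.11 kg, 10 mm lower than the other three jars. It starts upright in one of the rack's four wells, any of them. z axis: along the jar from base to lid.
- short_jar_base (a point): Centre of the underside of the short jar, 48 mm below short_jar_mid along the jar's z axis. This is the face to be shown.
- short_jar: The short jar as a whole; origin at the centre of its underside, z axis from base to lid.
- spice_rack: Fixed wooden block, 76 x 330 mm and 28 mm high, with four round wells in a row along its y axis at y = -120, -40, +40, +120 mm (80 mm apart), each 48 mm wide and 20 mm deep, so a jar's base stands 8 mm above the worktop. Origin: centre of its underside; z up.
- reader_head: The tilted head of the date reader: a grey box 64 x 84 x 34 mm with a round black lens barrel, 48 mm across. Origin: centre of the front of the lens, 100 mm above the worktop. z axis: straight out of the lens, the way it looks, 35 degrees off vertical, up and towards the robot's side. The head is held between two posts on a fixed grey foot 120 x 110 mm; nothing of the reader stands in front of the lens.
- read_point (a point): Point 100 mm straight out of the lens on its line of sight (100 mm along reader_head's z): where the centre of the jar's base belongs.
- reader: The reader's fixed foot, 120 x 110 x 16 mm, with the head above it. Origin: centre of its underside; the reader looks towards its own -x and up.
- jar_one: A clear glass spice jar with a red screw lid, 45 mm across, 106 mm tall, standing in a well of the rack; one of three of this size. Origin: centre of its underside.
- jar_two: A clear glass spice jar with a red screw lid, 45 mm across, 106 mm tall, standing in a well of the rack; one of three of this size. Origin: centre of its underside.
- jar_three: A clear glass spice jar with a red screw lid, 45 mm across, 106 mm tall, standing in a well of the rack; one of three of this size. Origin: centre of its underside.
- mug: Bystander: mug, 81 mm across, 120 mm with its handle, 101 mm tall. Origin: centre of its underside.
- glass_tumbler: Bystander: clear drinking glass, 80 mm across, 91 mm tall. Origin: centre of its underside.
- salt: Bystander: salt shaker, 44 mm across, 90 mm tall. Origin: centre of its underside.
- tea_spoon: Bystander: teaspoon lying flat, 132 x 26 x 9 mm. Origin: centre of its underside.
- soup_spoon: Bystander: table spoon lying flat, 191 x 38 x 13 mm. Origin: centre of its underside.
Mind the look-alikes: they are no part of the job. Leave any green or orange look-alike of the short_jar alone.

How it is judged:
By the outcome, as a careful person would: the job done as asked, in the order asked, and still so for the second after the job is handed in, while the arm keeps its last pose, push and grip.
It also fails if it takes over 38 s, if anything falls off the work surface, if the arm or the gripper's body presses on something with over 40 N, if the wrist force passes 120 N, or if a joint passes its speed limit or range.

## Working session

There is one attempt and no reset: what is moved stays moved. The work goes in short steps, Python scripts to look and compute and a shell command to move; the robot and the scene stay as the last step left them, time stands still between calls to the robot, and variables do not carry over. Pictures are saved under pics/ and viewed, and the job is handed in when it is done.

```bash
ls; mkdir -p pics; python3 - <<'E'
from plant import ctrl
import cv2
print(ctrl.get_obs(), ctrl.tip_extent)
for n in("scene","side","wrist"):
    s=ctrl.snapshot(n); cv2.imwrite(f"pics/{n}0.png",s["img"]); print(n,s["fx"],s["fy"],s["cx"],s["cy"],s["R"],s["t"])
E
```

```text
pics
{'clock': 0.0, 'joint_pos': array([ 1.65049721e+01,  2.05902947e+01,  6.32496102e-01, -2.13812708e-02,
       -7.01358883e+01, -1.65072603e+01]), 'qvel': array([ 0.0028484 , -0.00249198, -0.10357552, -0.00713064, -0.00499677,
        0.04561942]), 'tau': array([-8.00930356e-04, -5.82726967e+01,  2.93058443e+01,  6.99745238e+00,
        6.93249181e-03, -2.06530804e-04]), 'tool_pos': array([ 6.74461965e-01, -4.89528962e-05,  2.06521920e-01]), 'orientation': array([ 1.79904463e+02, -7.35136833e-03, -9.00095636e+01]), 'force': array([-0.63983488,  0.1334581 ,  0.42022826]), 'moment': array([-0.03947818,  0.05319337, -0.03980621]), 'opening': 0.08750194121638291} 0.017
scene 548.1815594963816 548.1815594963816 334.4339651976136 241.9424128296661 [[ 0.61328836 -0.7898208   0.00777781]
 [-0.56915911 -0.44873146 -0.6889833 ]
 [ 0.54766348  0.41811863 -0.72473548]] [-0.26787748  0.39099765  1.08896033]
side 487.0149555187267 487.0149555187267 313.7784966214279 248.02171428127036 [[ 0.9999579  -0.00799714  0.00449856]
 [-0.00161054 -0.63563848 -0.77198519]
 [ 0.00903313  0.77194544 -0.6356246 ]] [-0.51862063  0.1391554   1.25920159]
wrist 371.64829954431775 371.64829954431775 324.34402350008446 244.99795364375225 [[-9.99998938e-01 -8.19173181e-04  1.20514930e-03]
 [-4.23965380e-04  9.54810110e-01  2.97216209e-01]
 [-1.39416028e-03  2.97215382e-01 -9.54809443e-01]] [ 0.6739489  -0.03752197  0.39074951]
```

View pics/scene0.png

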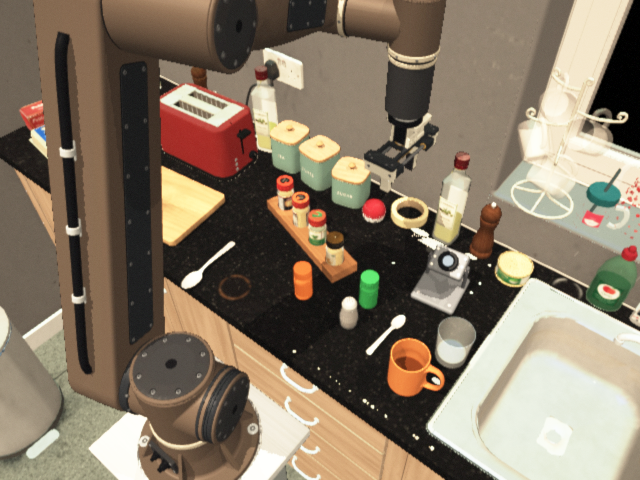

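View pics/side0.png

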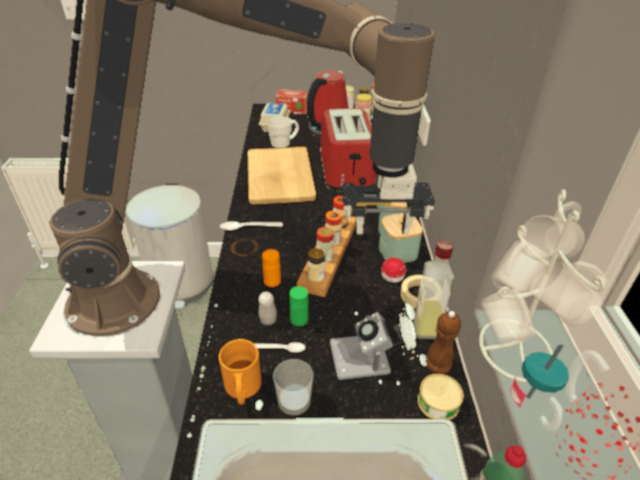

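View pics/wrist0.png

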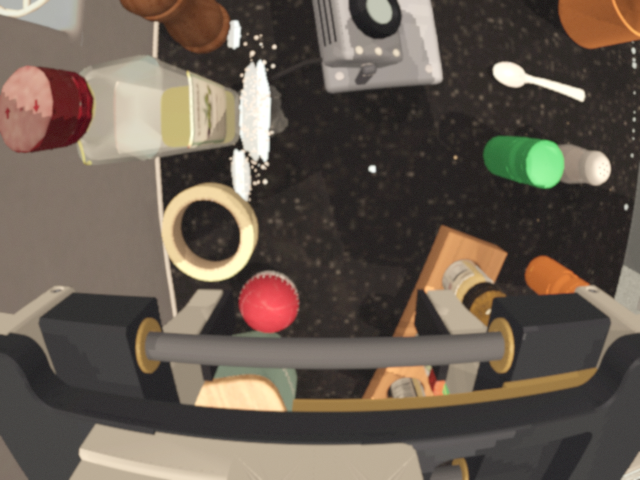

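```bash
python3 - <<'E'
import cv2
a=cv2.imread("pics/scene0.png");b=cv2.imread("pics/side0.png")
def c(i,x,y,w,h,k,n): cv2.imwrite("pics/"+n,cv2.resize(i[y:y+h,x:x+w],None,fx=k,fy=k,interpolation=cv2.INTER_CUBIC))
c(a,260,165,110,120,5,"c1.png");c(a,400,215,100,100,6,"c2.png")
c(b,290,180,80,120,5,"c3.png");c(b,320,300,90,90,6,"c4.png")
E
```

```text
(no output)
```

View pics/c1.png

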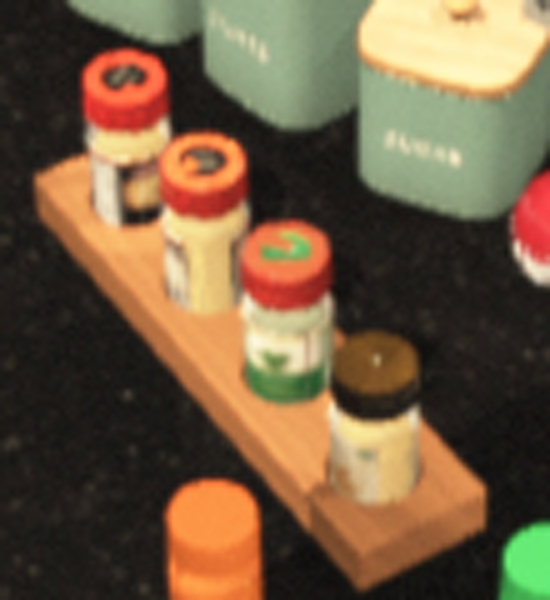

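View pics/c2.png

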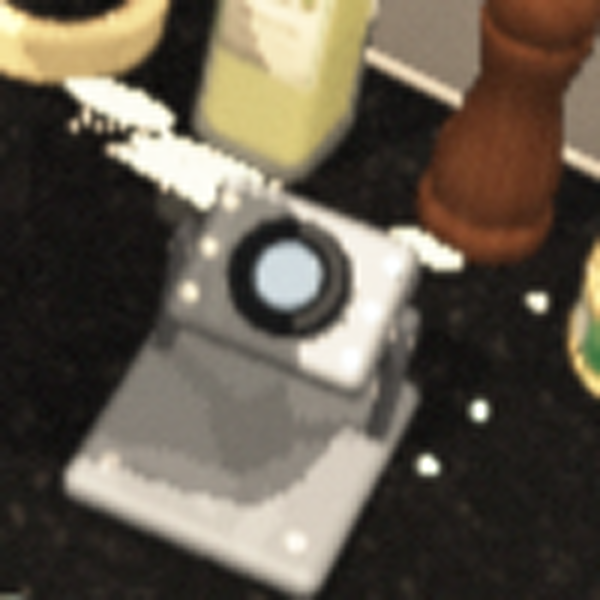

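View pics/c3.png

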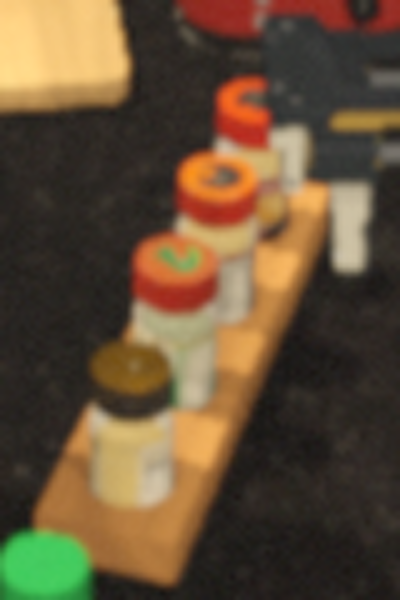

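View pics/c4.png

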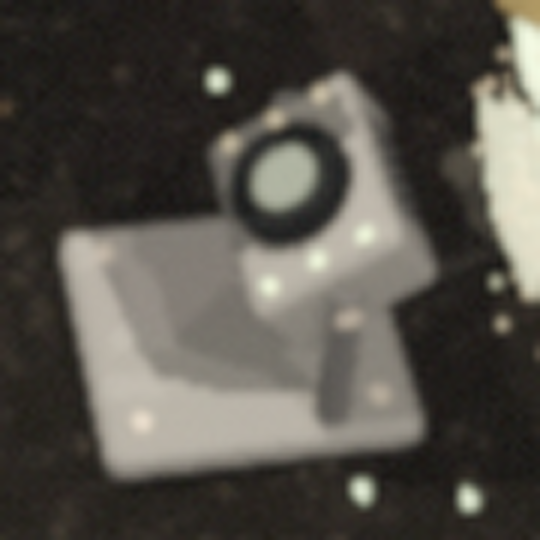

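```bash
cat > h.py <<'E'
import numpy as np
CAM={'scene':(548.1815594963816,334.4339651976136,241.9424128296661,[[0.61328836,-0.7898208,0.00777781],[-0.56915911,-0.44873146,-0.6889833],[0.54766348,0.41811863,-0.72473548]],[-0.26787748,0.39099765,1.08896033]),
'side':(487.0149555187267,313.7784966214279,248.02171428127036,[[0.9999579,-0.00799714,0.00449856],[-0.00161054,-0.63563848,-0.77198519],[0.00903313,0.77194544,-0.6356246]],[-0.51862063,0.1391554,1.25920159])}
def ray(n,p):
    f,cx,cy,R,t=CAM[n];R=np.array(R);t=np.array(t)
    d=R.T@np.array([(p[0]-cx)/f,(p[1]-cy)/f,1]);return -R.T@t,d/np.linalg.norm(d)
def plane(n,p,z):
    o,d=ray(n,p);return o+d*(z-o[2])/d[2]
def tri(a,b):
    o1,d1=ray('scene',a);o2,d2=ray('side',b)
    A=np.stack([d1,-d2],1);s=np.linalg.lstsq(A,o2-o1,rcond=None)[0]
    p,q=o1+s[0]*d1,o2+s[1]*d2;return (p+q)/2,np.linalg.norm(p-q)
def proj(n,X):
    f,cx,cy,R,t=CAM[n];c=np.array(R)@np.array(X)+np.array(t);return np.array([cx+f*c[0]/c[2],cy+f*c[1]/c[2]])
E
python3 - <<'E'
from h import *
np.set_printoptions(precision=4,suppress=True)
c1=lambda x,y:(260+(x+.5)/5-.5,165+(y+.5)/5-.5)
c2=lambda x,y:(400+(x+.5)/6-.5,215+(y+.5)/6-.5)
c3=lambda x,y:(290+(x+.5)/5-.5,180+(y+.5)/5-.5)
c4=lambda x,y:(320+(x+.5)/6-.5,300+(y+.5)/6-.5)
print("jar",plane('scene',c1(377,364),.104),plane('side',c3(131,369),.104),tri(c1(377,364),c3(131,369)))
print("tall",[plane('scene',c1(*p),.114)[:2] for p in((125,78),(204,162),(287,251))],[plane('side',c3(*p),.114)[:2] for p in((217,180),(176,263))])
print("rack scene", [plane('scene',c1(*p),.028)[:2] for p in((38,180),(362,560),(485,490))])
print("rack side", [plane('side',c3(*p),.028)[:2] for p in((38,520),(172,565))])
print("foot scene",[plane('scene',c2(*p),.016)[:2] for p in((68,478),(305,590),(418,400))])
print("foot side",[plane('side',c4(*p),.016)[:2] for p in((62,238),(108,470),(425,435))])
print("lens rim",plane('scene',c2(291,276),.1),plane('side',c4(290,184),.1),tri(c2(291,276),c4(290,184)))
print("glass",plane('scene',c2(289,274),.1),plane('side',c4(284,178),.1),tri(c2(289,274),c4(284,178)))
E
```

```text
jar [0.5262 0.0687 0.104 ] [0.5239 0.0695 0.104 ] (array([0.524 , 0.067 , 0.1065]), np.float64(0.0006098308204804105))
tall [array([0.6029, 0.2983]), array([0.5779, 0.222 ]), array([0.5528, 0.1464])] [array([0.5737, 0.2218]), array([0.5488, 0.1457])]
rack scene [array([0.5804, 0.3498]), array([0.4745, 0.0371]), array([0.5488, 0.0168])]
rack side [array([0.4754, 0.0372]), array([0.5448, 0.0037])]
foot scene [array([ 0.5566, -0.1406]), array([ 0.5669, -0.2433]), array([ 0.6802, -0.2321])]
foot side [array([ 0.5554, -0.1397]), array([ 0.5685, -0.2479]), array([ 0.6859, -0.2332])]
lens rim [ 0.6339 -0.1837  0.1   ] [ 0.6344 -0.1853  0.1   ] (array([ 0.6348, -0.1836,  0.0985]), np.float64(0.0007326434793873172))
glass [ 0.6343 -0.1826  0.1   ] [ 0.6325 -0.1824  0.1   ] (array([ 0.6324, -0.1835,  0.1017]), np.float64(0.0007750284217598744))
```

```bash
cat > e.py <<'E'
from h import *
import cv2
from scipy.ndimage import map_coordinates
def edge(img,a,b,n=60,w=5):
    g=cv2.GaussianBlur(cv2.cvtColor(img,cv2.COLOR_BGR2GRAY),(0,0),.8).astype(float)
    a=np.array(a,float);b=np.array(b,float);d=(b-a)/np.linalg.norm(b-a);q=np.array([-d[1],d[0]])
    s=np.arange(-w,w+.01,.2);P=[]
    for u in np.linspace(.12,.88,n):
        c=a+u*(b-a);pts=c+s[:,None]*q
        v=map_coordinates(g,[pts[:,1],pts[:,0]],order=1);k=np.argmax(abs(np.gradient(v)));P.append(pts[k])
    l=cv2.fitLine(np.array(P,np.float32),cv2.DIST_HUBER,0,.01,.01).ravel()
    r=np.array(P)-l[2:];res=np.median(abs(r@np.array([-l[1],l[0]])))
    f=lambda p:l[2:]+l[:2]*((p-l[2:])@l[:2])
    return f(a),f(b),res
E
python3 - <<'E'
from e import *
c2=lambda x,y:(400+(x+.5)/6-.5,215+(y+.5)/6-.5)
c4=lambda x,y:(320+(x+.5)/6-.5,300+(y+.5)/6-.5)
A=cv2.imread("pics/scene0.png");B=cv2.imread("pics/side0.png")
for n,I,p,q in(('scene',A,c2(68,485),c2(305,592)),('scene',A,c2(310,590),c2(418,400)),('scene',A,c2(68,475),c2(150,340)),
  ('side',B,c4(62,238),c4(108,472)),('side',B,c4(108,475),c4(425,440)),('side',B,c4(62,235),c4(200,222)),('side',B,c4(400,330),c4(425,430))):
    a,b,r=edge(I,p,q);X,Y=plane(n,a,.016),plane(n,b,.016);d=Y-X;print(n,X[:2].round(4),Y[:2].round(4),"ang",np.degrees(np.arctan2(d[1],d[0])).round(2),"res",round(r,2))
w=cv2.imread("pics/wrist0.png");cv2.imwrite("pics/c5.png",cv2.resize(w[0:110,300:460],None,fx=5,fy=5,interpolation=cv2.INTER_CUBIC))
E
```

```text
scene [ 0.5503 -0.1433] [ 0.5639 -0.2442] ang -82.32 res 0.11
scene [ 0.5682 -0.2468] [ 0.6802 -0.2326] ang 7.25 res 0.12
scene [ 0.5579 -0.1388] [ 0.6398 -0.1273] ang 7.96 res 0.0
side [ 0.5529 -0.1404] [ 0.5677 -0.249 ] ang -82.24 res 0.12
side [ 0.5685 -0.2521] [ 0.6856 -0.2368] ang 7.42 res 0.21
side [ 0.5554 -0.1363] [ 0.6102 -0.1306] ang 5.85 res 0.23
side [ 0.6814 -0.1856] [ 0.6872 -0.2306] ang -82.67 res 0.08
```

View pics/c5.png

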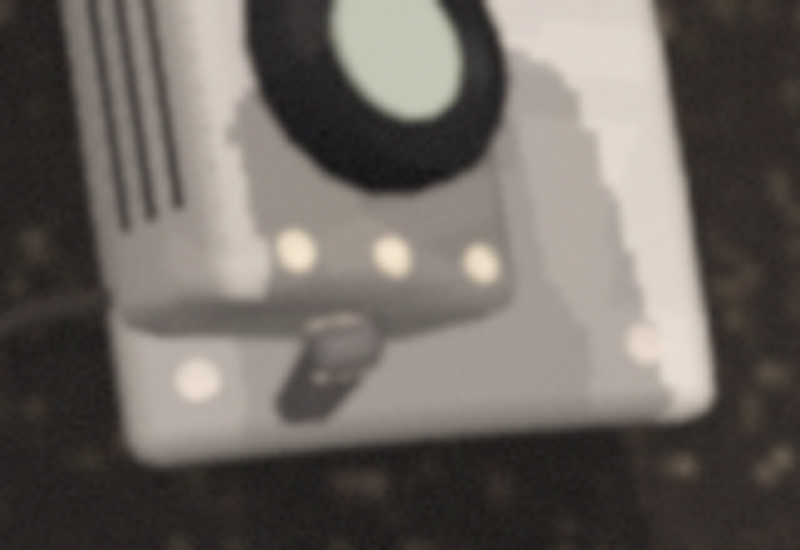

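```bash
python3 -m handwheel '[[-0.0695,0.149,0,0,0,0.318],[-0.0695,0.149,0,0,0,0.318],[-0.0695,0.149,0,0,0,0.318],[-0.0695,0.149,0,0,0,0.318],[-0.0695,0.149,0.02,0,0,0.318],[-0.0695,0.149,0.02,0,0,0.318]]' -1
python3 - <<'E'
from plant import ctrl
import cv2
for n in("scene","side","wrist"):
    s=ctrl.snapshot(n); cv2.imwrite(f"pics/{n}1.png",s["img"])
print(ctrl.get_obs())
E
```

```text
clock: 0.9
tool_pos: [0.5255, 0.0691, 0.1862]
orientation: [179.9, -0.1, -108.2]
force: [1.3, 0.1, 0.8]
opening: 0.0875
{'clock': 1.05, 'joint_pos': array([ 2.86759834e+01,  7.82786449e+00, -1.90978341e+01,  2.39121995e-02,
       -6.30773778e+01, -4.69256690e+01]), 'qvel': array([ 0.14159641, -0.33407419,  0.15476567, -0.1544765 ,  0.19330795,
       -0.07774436]), 'tau': array([ 4.81509953e-02, -3.86438298e+01,  2.74155414e+01,  6.55612081e+00,
       -4.38083662e-02,  4.88172082e-03]), 'tool_pos': array([0.52665258, 0.06926506, 0.18779037]), 'orientation': array([-1.79986529e+02, -1.68091022e-02, -1.08238860e+02]), 'force': array([ 0.01698129, -0.14704124,  0.42331509]), 'moment': array([-0.01097784, -0.07766082, -0.05162846]), 'opening': 0.0875283648561837}
```

View pics/wrist1.png

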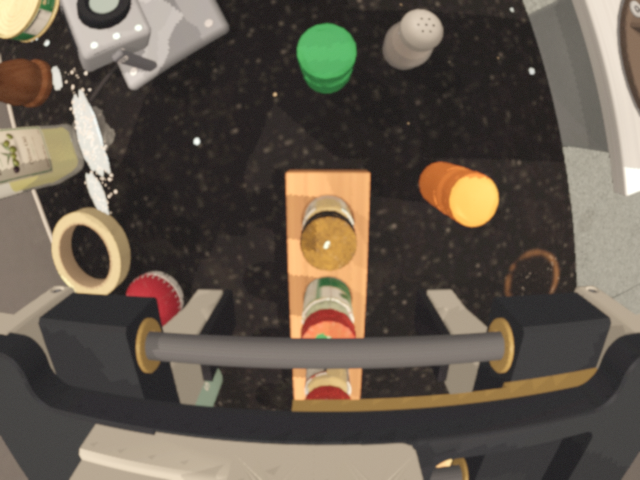

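View pics/side1.png

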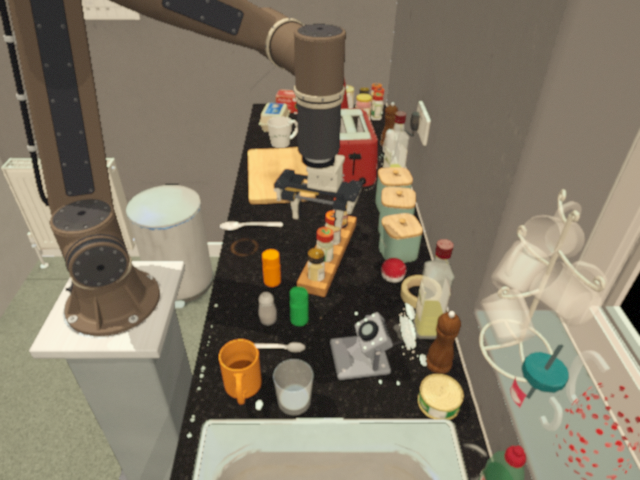

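```bash
cat >> e.py <<'E'
def wray(s,p):
    u=np.array([p[0]-s['cx'],p[1]-s['cy']]);r=np.linalg.norm(u);th=r/s['fx']
    c=np.r_[u/r*np.sin(th),np.cos(th)];R=np.array(s['R']);return -R.T@s['t'],R.T@c
def wplane(s,p,z):
    o,d=wray(s,p);return o+d*(z-o[2])/d[2]
E
python3 - <<'E'
from e import *
from plant import ctrl
np.set_printoptions(precision=4,suppress=True)
s=ctrl.snapshot("wrist");I=s['img']
print(proj('side',[.5266,.0693,.1878]))
h=cv2.cvtColor(I,cv2.COLOR_BGR2HSV);cv2.imwrite("pics/w2.png",cv2.resize(I[170:290,260:400],None,fx=5,fy=5,interpolation=cv2.INTER_CUBIC))
cv2.imwrite("pics/w3.png",cv2.resize(I[0:110,50:240],None,fx=4,fy=4,interpolation=cv2.INTER_CUBIC))
print("lid",wplane(s,(329,243),.104))
print("foot far-left edge pts",[wplane(s,p,.016) for p in((140,86),(227,30))])
E
```

```text
[317.1312 227.4038]
lid [0.5228 0.0703 0.104 ]
foot far-left edge pts [array([ 0.6579, -0.1183,  0.016 ]), array([ 0.556 , -0.1337,  0.016 ])]
```

View pics/w2.png

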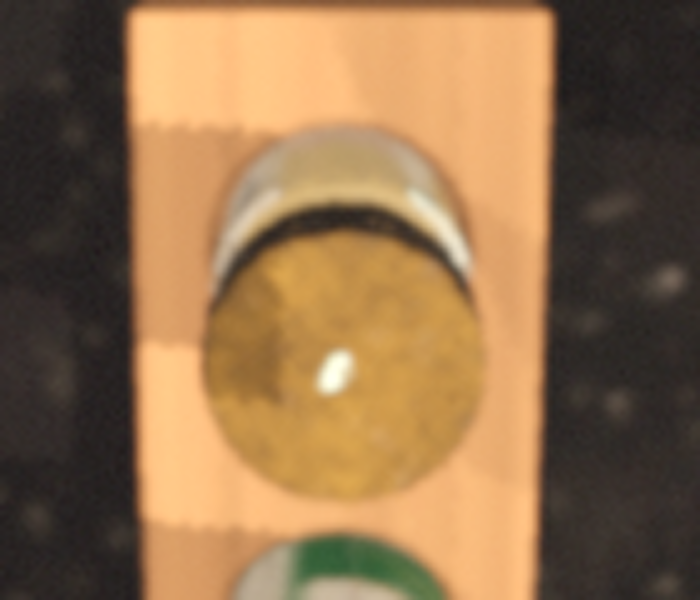

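View pics/w3.png

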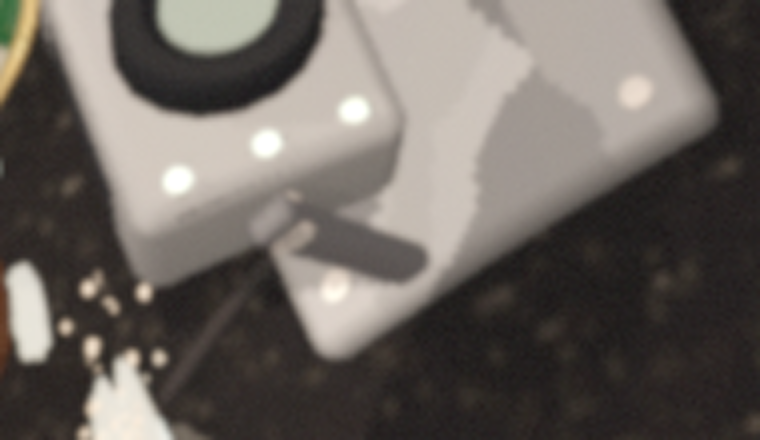

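```bash
python3 -m handwheel '[[0,0.002,0.03,0,0,0],[0,0.002,0.06,0,0,0],[0,0.002,0.08,0,0,0],[0,0.002,0.097,0,0,0],[0,0.002,0.097,0,0,0],[0,0.002,0.097,0,0,0]]' -1
python3 - <<'E'
from plant import ctrl
import cv2
s=ctrl.snapshot("wrist"); cv2.imwrite("pics/w4.png",s["img"])
s=ctrl.snapshot("side"); cv2.imwrite("pics/s4.png",cv2.resize(s["img"][150:310,240:400],None,fx=4,fy=4))
E
```

```text
clock: 1.85
tool_pos: [0.5248, 0.0702, 0.0913]
orientation: [-179.9, 0.0, -108.2]
force: [-0.5, 0.8, 1.0]
opening: 0.0876
```

View pics/w4.png

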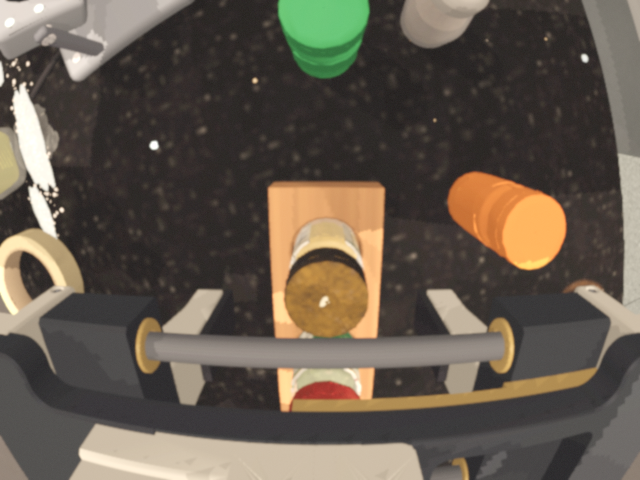

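View pics/s4.png

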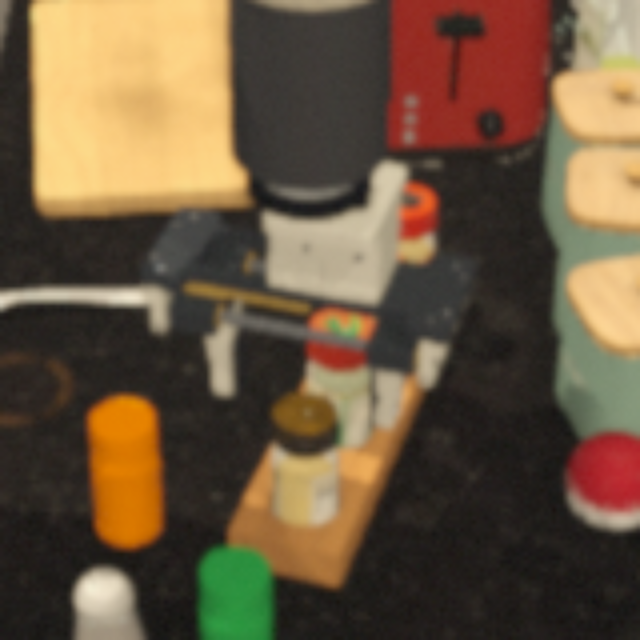

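```bash
python3 - <<'E'
from e import *
from plant import ctrl
np.set_printoptions(precision=4,suppress=True)
o=ctrl.get_obs();print(o['tool_pos'],o['orientation'])
from scipy.spatial.transform import Rotation as Ro
R=Ro.from_euler('xyz',o['orientation'],degrees=True).as_matrix();T=o['tool_pos']
s=ctrl.snapshot("wrist")
print("cam pos tool frame",R.T@(-s['R'].T@s['t']-T),"axis",R.T@s['R'][2])
def wproj(X):
    c=s['R']@X+s['t'];th=np.arctan2(np.hypot(c[0],c[1]),c[2]);u=c[:2]/np.hypot(*c[:2]);return np.array([s['cx'],s['cy']])+s['fx']*th*u
for n,v in(("tipL",[0,.055,.017]),("tipR",[0,-.055,.017]),("tcp",[0,0,0])):
    X=T+R@np.array(v);p=proj('side',X);print(n,X,p,(p-[240,150])*4,wproj(X))
for z in(.008,.104):
    X=np.array([.5245,.0697,z]);print("jar",z,(proj('side',X)-[240,150])*4,wproj(X))
print(tri((333.,238.),(315.,251.)))
E
```

```text
[0.5248 0.0703 0.0915] [-179.9261    0.0613 -108.2148]
cam pos tool frame [ 0.0799  0.0007 -0.1768] axis [-0.2975 -0.0001  0.9547]
tipL [0.4726 0.0875 0.0744] [296.1669 257.6178] [224.6676 430.4714] [418.7527 277.4761]
tipR [0.5771 0.0532 0.0746] [336.3612 266.1669] [385.4447 464.6676] [227.7749 277.2563]
tcp [0.5248 0.0703 0.0915] [316.0999 256.8982] [304.3994 427.5928] [323.081 290.513]
jar 0.008 [303.0327 522.4327] [323.7516 242.4092]
jar 0.104 [304.0909 413.4411] [323.1272 299.7265]
(array([0.5208, 0.0711, 0.1081]), np.float64(0.004580858181673254))
```

```bash
python3 - <<'E'
from plant import ctrl
import cv2
w=cv2.imread("pics/w4.png");cv2.imwrite("pics/z1.png",cv2.resize(w[270:410,150:490],None,fx=2.3,fy=2.3,interpolation=cv2.INTER_CUBIC))
s=ctrl.snapshot("side"); cv2.imwrite("pics/z2.png",cv2.resize(s["img"][190:290,270:380],None,fx=6,fy=6,interpolation=cv2.INTER_CUBIC))
s=ctrl.snapshot("scene"); cv2.imwrite("pics/z3.png",cv2.resize(s["img"][150:290,260:400],None,fx=4.2,fy=4.2,interpolation=cv2.INTER_CUBIC))
E
```

```text
(no output)
```

View pics/z1.png

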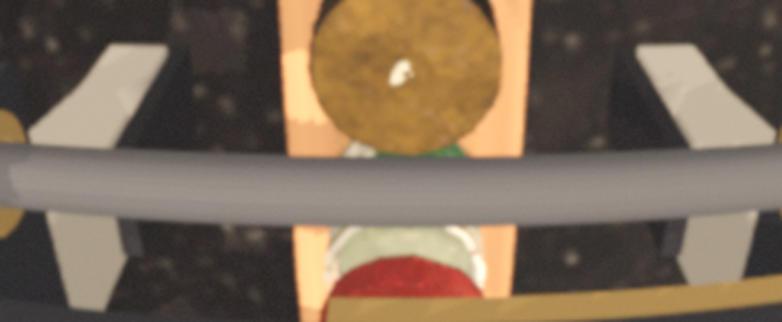

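View pics/z2.png

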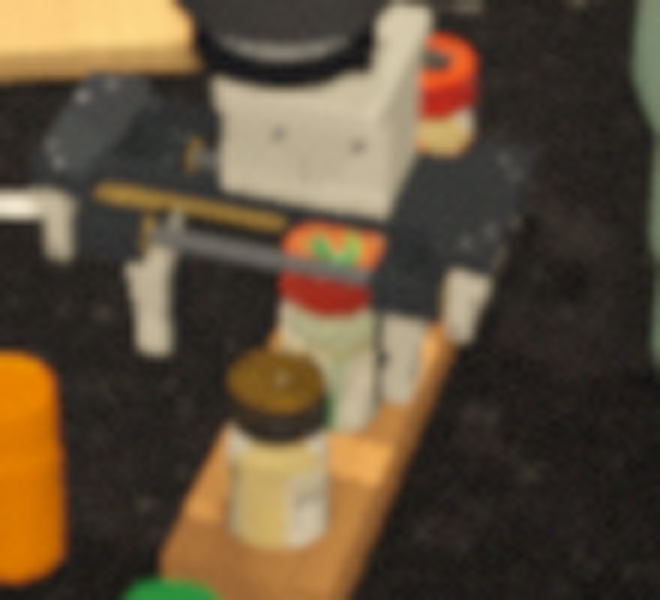

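View pics/z3.png

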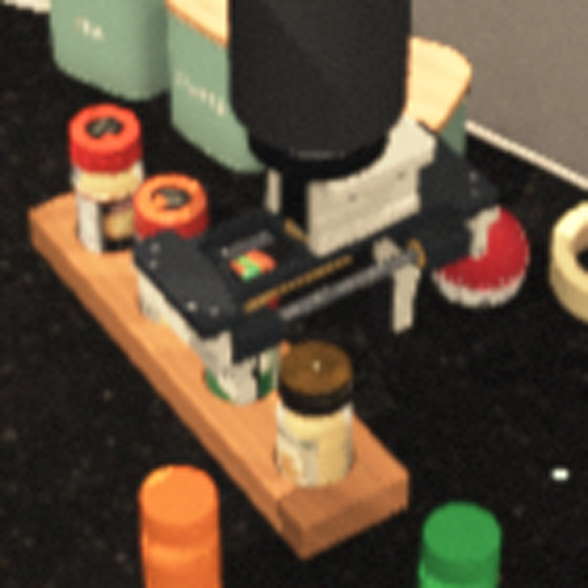

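```bash
python3 - <<'E'
from e import *
from plant import ctrl
np.set_printoptions(precision=4,suppress=True)
print("right tip",tri((355.2,228.1),(336.3,256.7)))
o=ctrl.get_obs();print(o)
for n in("scene","side"):
    s=ctrl.snapshot(n);print(n,s['R']-np.array(CAM[n][3]),s['t']-CAM[n][4])
s=ctrl.snapshot("wrist");print("campos",-s['R'].T@s['t'])
E
```

```text
right tip (array([0.5749, 0.0442, 0.1137]), np.float64(0.0011411936720113534))
{'clock': 2.1, 'joint_pos': array([ 28.8849,  13.0926, -26.6682,   0.0045, -50.1721, -47.107 ]), 'qvel': array([-0.1025,  0.1513, -0.2037, -0.0752,  0.1426,  0.0421]), 'tau': array([ -0.0083, -42.5413,  23.9822,   5.7299,  -0.0344,   0.0004]), 'tool_pos': array([0.5244, 0.0702, 0.0911]), 'orientation': array([-179.9518,    0.0468, -108.2192]), 'force': array([-0.369 ,  0.1019, -0.9031]), 'moment': array([-0.0379,  0.0167,  0.0626]), 'opening': 0.08784942449984984}
scene [[ 0.  0. -0.]
 [ 0.  0.  0.]
 [ 0.  0. -0.]] [0. 0. 0.]
side [[ 0.  0. -0.]
 [ 0. -0.  0.]
 [-0.  0. -0.]] [-0.  0. -0.]
campos [ 0.4985 -0.0056  0.2676]
```

```bash
python3 - <<'E'
from e import *
X=[.577,.053,.0746];p=proj('scene',X);print((p-[260,150])*4.2)
a=cv2.imread("pics/scene0.png");b=cv2.imread("pics/side0.png")
cv2.imwrite("pics/y1.png",cv2.resize(a[120:220,350:450],None,fx=6,fy=6,interpolation=cv2.INTER_CUBIC))
cv2.imwrite("pics/y2.png",cv2.resize(b[160:260,335:455],None,fx=5,fy=5,interpolation=cv2.INTER_CUBIC))
for n,o,k in(('scene',[350,120],6),('side',[335,160],5)):
  for X in([.6745-.06,0,.19],[.6745+.06,0,.19]): print(n,(proj(n,X)-o)*k)
E
```

```text
[387.59241474 365.05025878]
scene [188.73813331 502.66596067]
scene [353.87611551 347.81573797]
side [ 99.74484489 421.991139  ]
side [354.72847566 421.59729734]
```

View pics/y1.png

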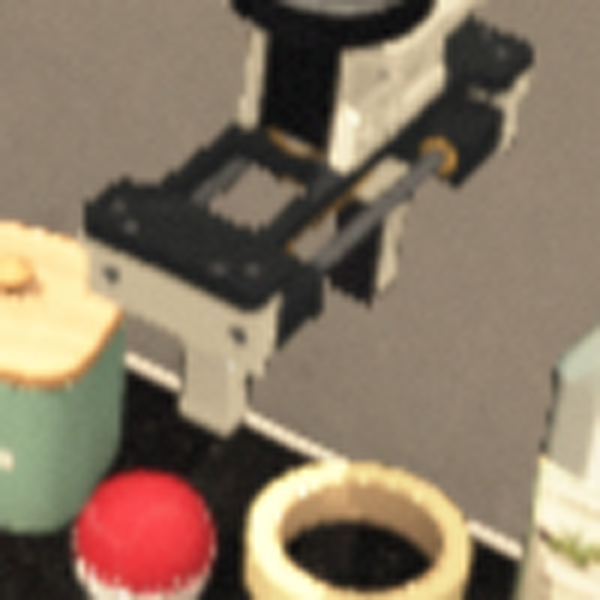

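View pics/y2.png

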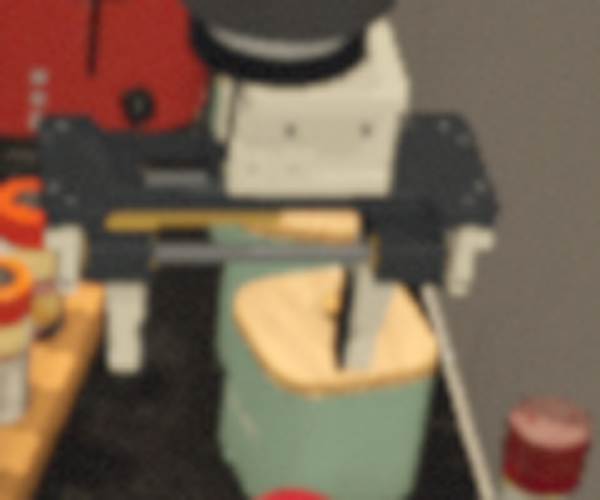

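The fingertips show up about 40 mm higher in both fixed cameras than the reported TCP implies. They also sit too high in the start pictures. I'll trust the images, go down in part, and check again.

```bash
python3 -m handwheel '[[0,0,0.012,0,0,0],[0,0,0.025,0,0,0],[0,0,0.025,0,0,0]]' -1
python3 - <<'E'
from plant import ctrl
import cv2
s=ctrl.snapshot("side"); cv2.imwrite("pics/x2.png",cv2.resize(s["img"][190:290,270:380],None,fx=6,fy=6,interpolation=cv2.INTER_CUBIC))
s=ctrl.snapshot("scene"); cv2.imwrite("pics/x3.png",cv2.resize(s["img"][150:290,260:400],None,fx=4.2,fy=4.2,interpolation=cv2.INTER_CUBIC))
E
```

```text
clock: 2.62
tool_pos: [0.5229, 0.0695, 0.0637]
orientation: [179.9, -0.1, -108.2]
force: [-0.0, 1.0, 0.4]
opening: 0.0878
```

View pics/x2.png

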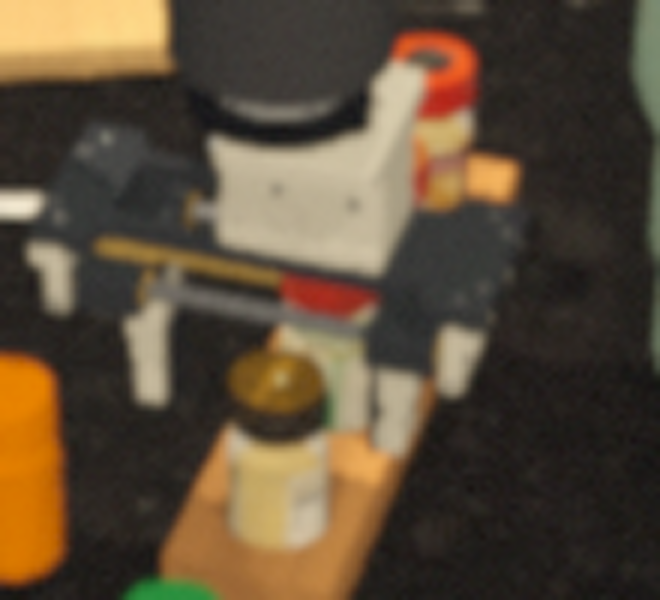

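View pics/x3.png

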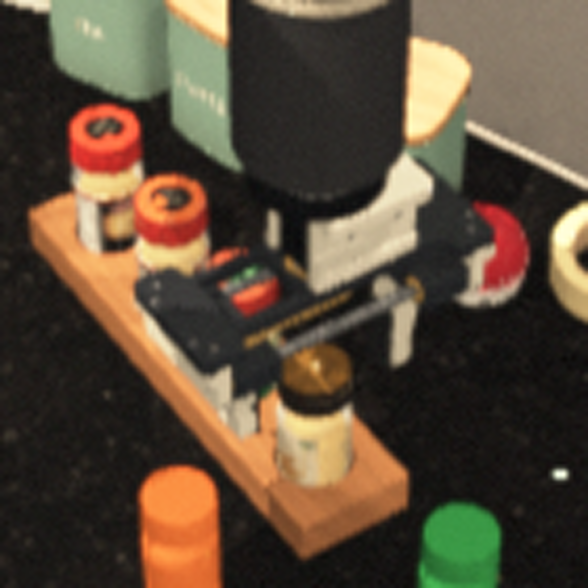

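```bash
python3 - <<'E'
from e import *
print(tri((355.2,236.9),(335.8,265.6)),tri((317.9,254.0),(295.3,257.2)))
# bar endpoints: 
f=lambda x,y:(260+x/4.2,150+y/4.2); g=lambda x,y:(270+x/6,190+y/6)
print(tri(f(280,345),g(365,322)),tri(f(412,290),g(160,285)))
E
```

```text
(array([0.57440027, 0.04265369, 0.08471811]), np.float64(0.001879425546743323)) (array([0.47097462, 0.07758019, 0.085047  ]), np.float64(0.0011087186348041956))
(array([0.55926411, 0.12275502, 0.07922518]), np.float64(0.02448682838097959)) (array([ 0.4831997 , -0.02736963,  0.24328919]), np.float64(0.018940143591272426))
```

Both tips triangulate to z≈0.085, one on each side of the short jar, so the lateral position is right. The tips are about 21 mm above the reported TCP. I'll go down 13 mm more and close.

```bash
python3 -m handwheel '[[0,0,0.013,0,0,0],[0,0,0.013,0,0,0],[0,0,0.013,0,0,0]]' -1; python3 -m handwheel '[[0,0,0,0,0,0],[0,0,0,0,0,0],[0,0,0,0,0,0],[0,0,0,0,0,0],[0,0,0,0,0,0],[0,0,0,0,0,0]]' 1
python3 - <<'E'
from plant import ctrl
import cv2
s=ctrl.snapshot("side"); cv2.imwrite("pics/v2.png",cv2.resize(s["img"][190:290,270:380],None,fx=6,fy=6,interpolation=cv2.INTER_CUBIC))
s=ctrl.snapshot("wrist"); cv2.imwrite("pics/v3.png",s["img"])
E
```

```text
clock: 3.1
tool_pos: [0.5241, 0.0701, 0.0524]
orientation: [180.0, -0.0, -108.2]
force: [0.0, 0.4, -0.3]
opening: 0.0878
clock: 3.85
tool_pos: [0.5241, 0.0701, 0.0525]
orientation: [-180.0, 0.0, -108.2]
force: [0.4, 1.1, 0.1]
opening: 0.0422
```

View pics/v2.png

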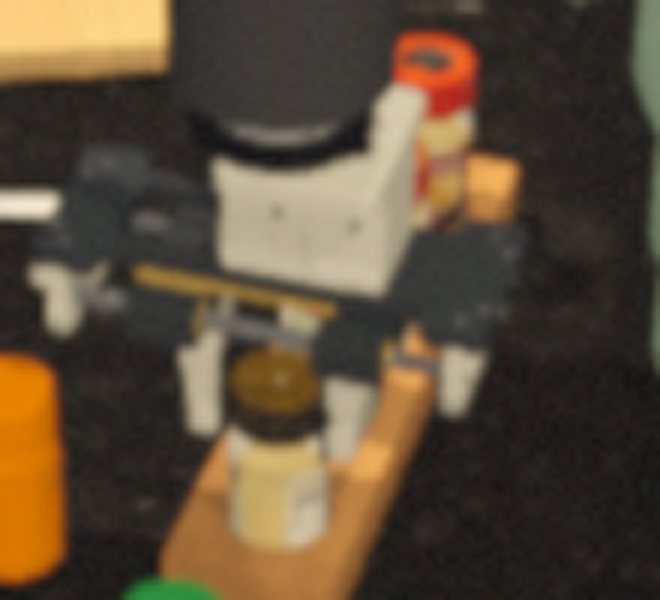

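View pics/v3.png

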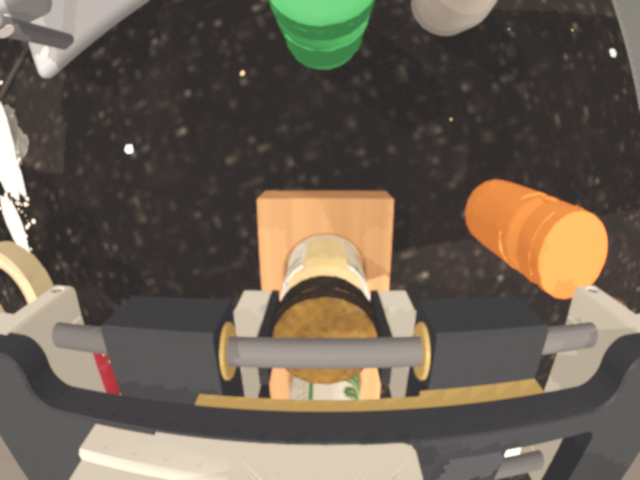

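Opening 42.2 mm: the jar is gripped. I'll lift straight up.

```bash
python3 -m handwheel '[[0,0,-0.015,0,0,0],[0,0,-0.04,0,0,0],[0,0,-0.08,0,0,0],[0,0,-0.12,0,0,0],[0,0,-0.155,0,0,0],[0,0,-0.155,0,0,0],[0,0,-0.155,0,0,0]]'
python3 - <<'E'
from plant import ctrl
import cv2
for n in("scene","side"):
  s=ctrl.snapshot(n); cv2.imwrite(f"pics/u_{n}.png",cv2.resize(s["img"][100:300,240:440],None,fx=3,fy=3,interpolation=cv2.INTER_CUBIC))
  cv2.imwrite(f"pics/uf_{n}.png",s["img"])
s=ctrl.snapshot("wrist"); cv2.imwrite("pics/u_w.png",s["img"])
print(ctrl.get_obs())
E
```

```text
clock: 4.82
tool_pos: [0.5236, 0.07, 0.2076]
orientation: [180.0, 0.0, -108.2]
force: [0.1, -0.2, -1.6]
opening: 0.0424
{'clock': 4.975, 'joint_pos': array([ 2.88893855e+01,  6.78254002e+00, -1.77466991e+01, -1.44296493e-02,
       -6.55788666e+01, -4.71099015e+01]), 'qvel': array([-0.0315827 ,  0.29026937,  0.18902473,  0.1873337 ,  0.05042235,
       -0.0265716 ]), 'tau': array([-6.82485639e-03, -3.90314806e+01,  2.88527209e+01,  6.94243759e+00,
       -4.23327042e-02, -2.02467149e-04]), 'tool_pos': array([0.52342632, 0.06986307, 0.20653846]), 'orientation': array([ 1.79916805e+02, -7.02708382e-02, -1.08226443e+02]), 'force': array([ 0.56531101, -0.02189903, -1.39633779]), 'moment': array([-0.01828594, -0.00764779, -0.01027563]), 'opening': 0.04200579954108468}
```

View pics/u_scene.png

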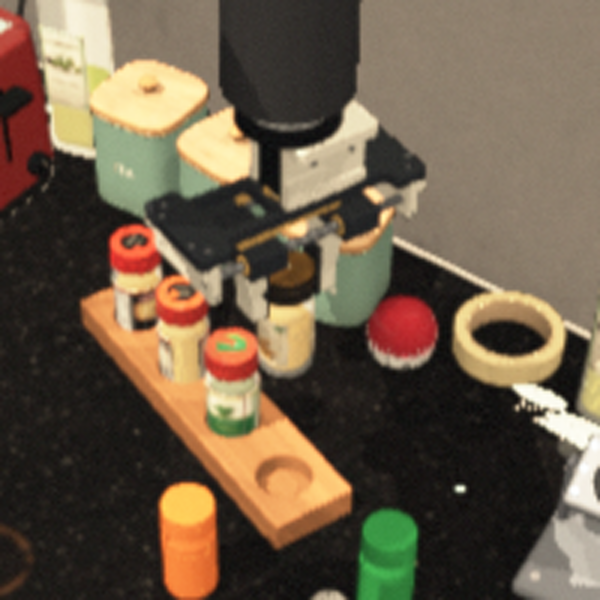

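View pics/u_side.png

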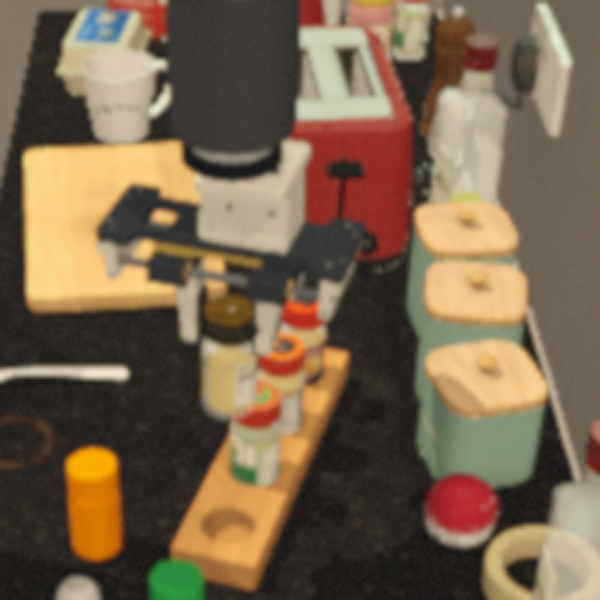

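View pics/u_w.png

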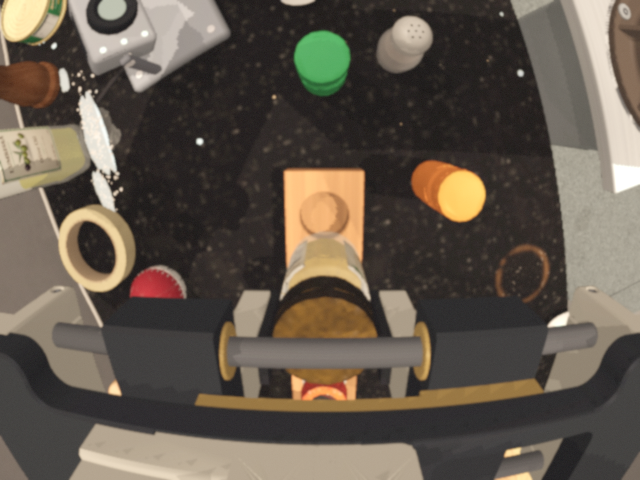

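```bash
python3 - <<'E'
from e import *
np.set_printoptions(precision=4,suppress=True)
a=cv2.imread("pics/uf_scene.png");b=cv2.imread("pics/uf_side.png")
cv2.imwrite("pics/t1.png",cv2.resize(a[170:235,310:360],None,fx=9,fy=9,interpolation=cv2.INTER_CUBIC))
cv2.imwrite("pics/t2.png",cv2.resize(b[190:250,295:340],None,fx=9,fy=9,interpolation=cv2.INTER_CUBIC))
for X in([.5234,.0699,.162],[.5234,.0699,.258]):print((proj('scene',X)-[310,170])*9,(proj('side',X)-[295,190])*9)
E
```

```text
[216.7218 456.3261] [186.7823 409.7043]
[219.5648 177.4565] [189.3627 122.243 ]
```

View pics/t1.png

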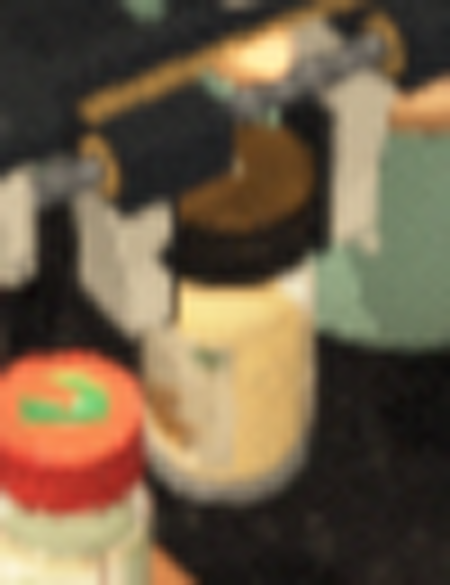

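View pics/t2.png

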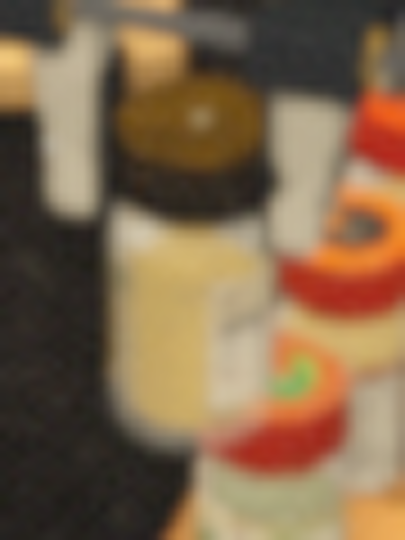

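```bash
python3 -m handwheel '[[0.06,-0.03,-0.03,0,0,0],[0.12,-0.055,-0.04,0.14,-0.067,0],[0.18,-0.08,-0.04,0.28,-0.135,0],[0.2427,-0.1095,-0.04,0.41,-0.2,0],[0.2427,-0.1095,-0.03,0.5504,-0.2648,0],[0.2427,-0.1095,-0.02,0.5504,-0.2648,0],[0.2427,-0.1095,-0.012,0.5504,-0.2648,0],[0.2427,-0.1095,-0.012,0.5504,-0.2648,0]]'
python3 - <<'E'
from plant import ctrl
import cv2
for n in("scene","side","wrist"):
  s=ctrl.snapshot(n); cv2.imwrite(f"pics/r_{n}.png",s["img"])
o=ctrl.get_obs();print(o)
from scipy.spatial.transform import Rotation as Ro
print(Ro.from_euler('xyz',o['orientation'],degrees=True).as_matrix())
E
```

```text
clock: 5.98
tool_pos: [0.5525, -0.1938, 0.2185]
orientation: [-147.9, 14.4, -104.0]
force: [-0.6, 0.7, -0.2]
opening: 0.0423
{'clock': 6.125, 'joint_pos': array([ -6.66717927,  -3.85118595, -30.25910866, -16.14608664,
       -30.44748076,   0.08098221]), 'qvel': array([-0.14275379, -0.23345077, -0.08287253, -0.14764869,  0.15297452,
        0.12949003]), 'tau': array([ -0.12214833, -23.61061156,  29.25169587,   6.07357711,
         1.91136628,   0.03939124]), 'tool_pos': array([ 0.55300463, -0.1937847 ,  0.21966606]), 'orientation': array([-147.76741008,   14.37924742, -103.93352498]), 'force': array([-0.5727863 ,  0.85795128, -1.11914998]), 'moment': array([-0.22488213,  2.03925264, -0.04545031]), 'opening': 0.04234112354162641}
[[-0.23325261 -0.78910598  0.56824727]
 [-0.94017069  0.33224305  0.07545607]
 [-0.24833905 -0.51664911 -0.81939088]]
```

View pics/r_scene.png

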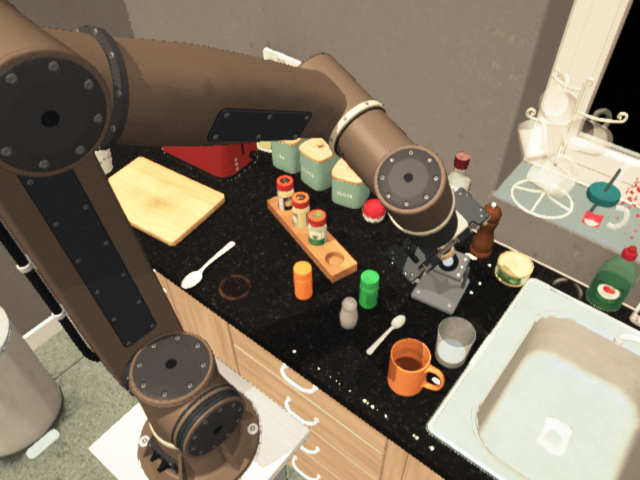

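View pics/r_side.png

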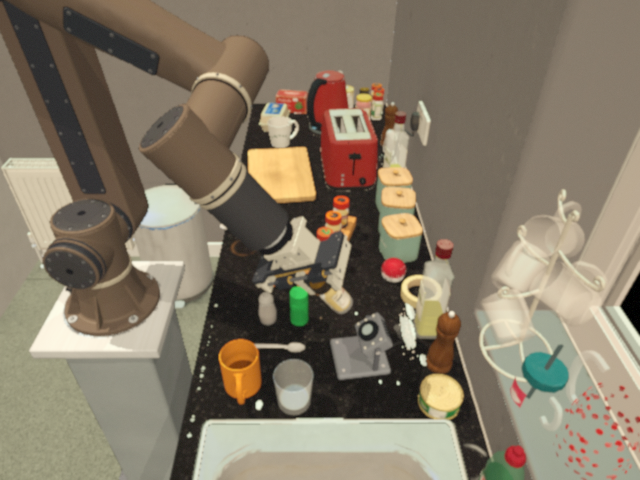

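View pics/r_wrist.png

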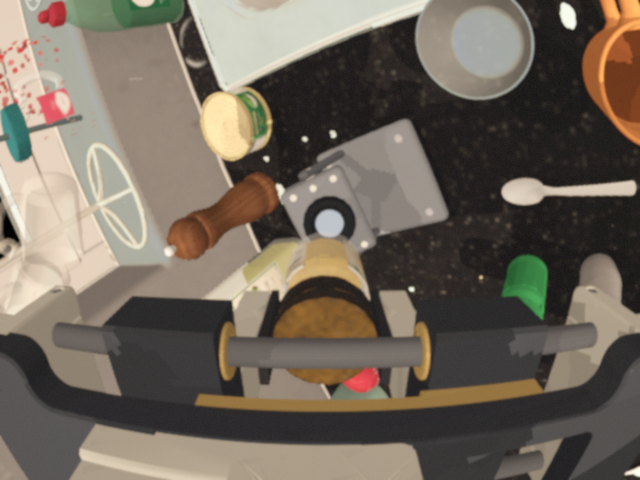

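```bash
python3 - <<'E'
from e import *
np.set_printoptions(precision=4,suppress=True)
a=cv2.imread("pics/r_scene.png");b=cv2.imread("pics/r_side.png");w=cv2.imread("pics/r_wrist.png")
cv2.imwrite("pics/q1.png",cv2.resize(a[220:300,400:490],None,fx=7,fy=7,interpolation=cv2.INTER_CUBIC))
cv2.imwrite("pics/q2.png",cv2.resize(b[250:350,300:400],None,fx=6,fy=6,interpolation=cv2.INTER_CUBIC))
cv2.imwrite("pics/q3.png",cv2.resize(w[160:400,220:430],None,fx=3.2,fy=2.5*1.28,interpolation=cv2.INTER_CUBIC)[:600*2][:768])
base=np.array([.577,-.1915,.182])
from plant import ctrl
s=ctrl.snapshot("wrist")
def wproj(X):
    c=s['R']@X+s['t'];th=np.arctan2(np.hypot(c[0],c[1]),c[2]);u=c[:2]/np.hypot(*c[:2]);return np.array([s['cx'],s['cy']])+s['fx']*th*u
l=np.array([-.5687,-.0749,.8192]);T=np.array([.5530,-.1938,.2197])
for X in(T-l*.0445,T+l*.0515,[.634,-.184,.1],base): print((proj('scene',X)-[400,220])*7,(proj('side',X)-[300,250])*6,(wproj(np.array(X))-[220,160])*3.2)
np.save("wc.npy",np.r_[s['R'].ravel(),s['t'],s['fx'],s['cx'],s['cy']])
E
```

```text
[308.5062 221.3363] [263.7024 332.1214] [329.1423 324.2312]
[276.471  157.7018] [106.8795 179.1748] [326.636  587.2501]
[337.4118 284.2693] [406.1639 478.8376] [334.9377 196.2039]
[308.6786 227.9947] [259.8973 336.858 ] [335.883  316.3523]
```

View pics/q1.png

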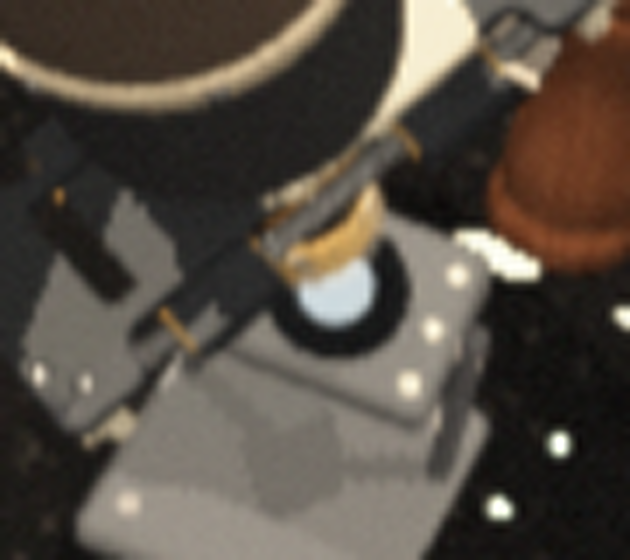

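View pics/q2.png

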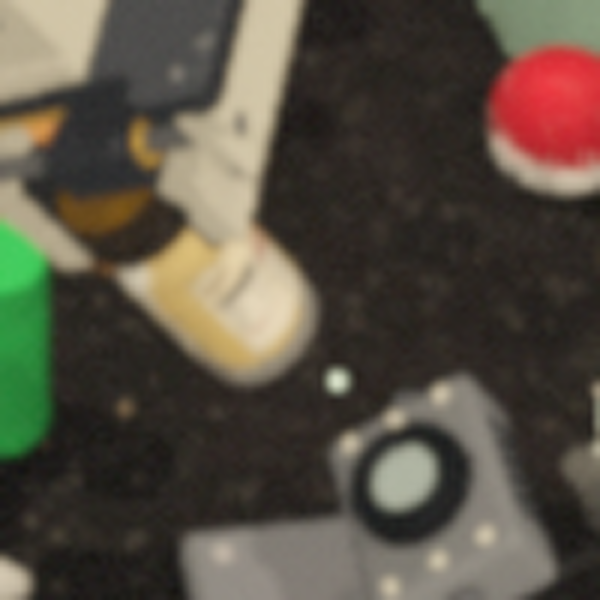

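View pics/q3.png

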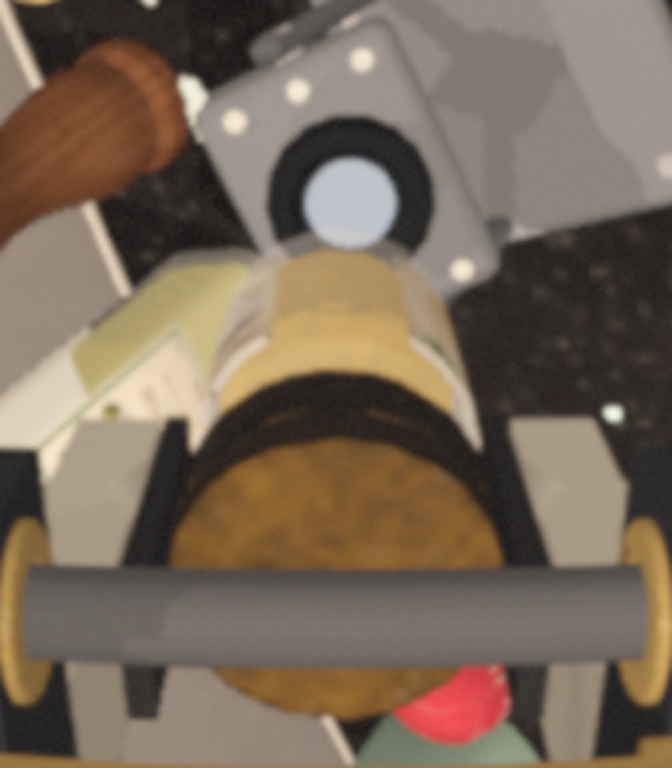

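```bash
python3 - <<'E'
import cv2,numpy as np
w=cv2.imread("pics/r_wrist.png");b=cv2.imread("pics/r_side.png")
def cl(i):
    l=cv2.cvtColor(i,cv2.COLOR_BGR2LAB);l[...,0]=cv2.createCLAHE(3,(4,4)).apply(l[...,0]);return cv2.cvtColor(l,cv2.COLOR_LAB2BGR)
cv2.imwrite("pics/p1.png",cv2.resize(cl(w)[225:310,275:375],None,fx=7,fy=7,interpolation=cv2.INTER_CUBIC))
cv2.imwrite("pics/p2.png",cv2.resize(cl(b)[275:320,305:360],None,fx=13,fy=13,interpolation=cv2.INTER_CUBIC))
E
```

```text
(no output)
```

View pics/p1.png

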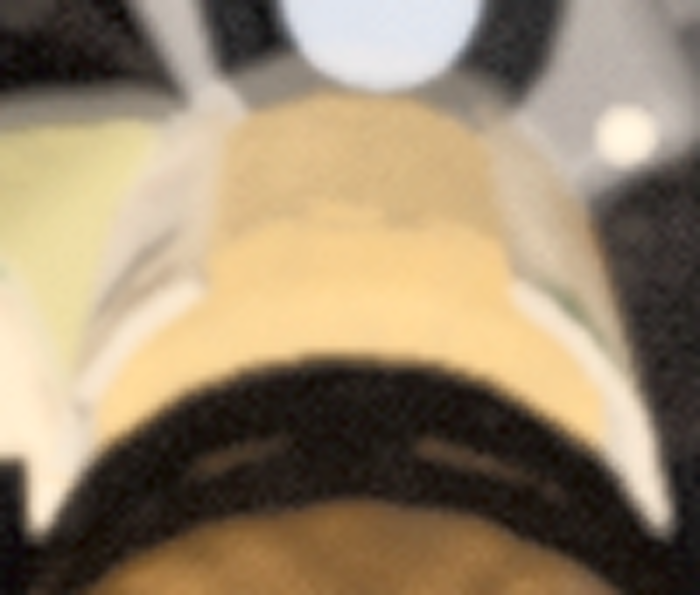

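View pics/p2.png

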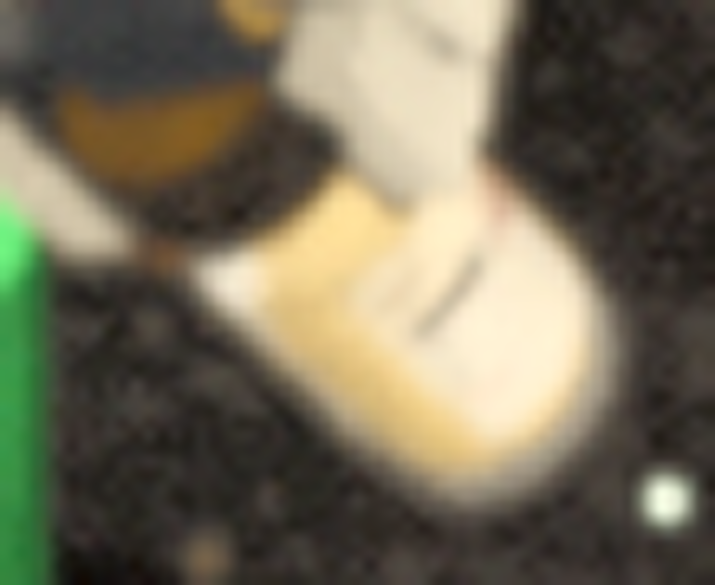

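```bash
cat > ax.py <<'E'
from e import *
np.set_printoptions(precision=4,suppress=True)
def axis(o,n1,n2,r,sgn=None):
    # tangent planes through o: axis dir n1 x n2; axis offset
    d=np.cross(n1,n2);d/=np.linalg.norm(d)
    half=.5*np.arccos(abs(n1@n2)) if True else 0
    return d
def planefit(D): return np.linalg.svd(np.array(D))[2][2]
def full(o,DL,DR,r):
    nl,nr=planefit(DL),planefit(DR)
    mr,ml=np.mean(DR,0),np.mean(DL,0)
    if nl@mr<0:nl=-nl
    if nr@ml<0:nr=-nr
    d=np.cross(nl,nr);d/=np.linalg.norm(d)
    if d[2]<0:d=-d
    # axis point p with nl.(p-o)=r, nr.(p-o)=r, d.(p-o)=0
    p=o+np.linalg.solve(np.array([nl,nr,d]),[r,r,0]);return p,d
E
python3 - <<'E'
from ax import *
v=np.load("wc.npy");s=dict(R=v[:9].reshape(3,3),t=v[9:12],fx=v[12],cx=v[13],cy=v[14])
l=np.array([-.5687,-.0749,.8192]);rp=np.array([.577,-.1915,.182]);L=np.array([.634,-.184,.1])
P=lambda x,y:(275+(x+.5)/7-.5,225+(y+.5)/7-.5)
DL=[wray(s,P(*p))[1] for p in((72,400),(90,330),(105,280),(122,225),(140,175))]
DR=[wray(s,P(*p))[1] for p in((662,470),(645,400),(627,330),(610,265),(590,205))]
o=wray(s,(1,1))[0]
p,d=full(o,DL,DR,.021);print("wrist axis",p,d,"ang to l",np.degrees(np.arccos(d@l)))
def rep(p,d):
    b=p+d*((rp-p)@d);print(" axis point nearest readpt",b,"off",b-rp)
rep(p,d)
Q=lambda x,y:(305+(x+.5)/13-.5,275+(y+.5)/13-.5)
DL=[ray('side',Q(*p))[1] for p in((200,287),(300,385),(390,470))]
DR=[ray('side',Q(*p))[1] for p in((505,180),(555,232),(595,280))]
p,d=full(ray('side',(1,1))[0],DL,DR,.021);print("side axis",p,d,"ang",np.degrees(np.arccos(d@l)));rep(p,d)
Rw=np.array([[-0.23325,-0.7891,0.56825],[-0.94017,0.33224,0.07546],[-0.24834,-0.51665,-0.81939]])
print("tool z",Rw[:,2])
# lens centre seen by wrist, at z=.1
print("lens by wrist",wplane(s,(220+350.5/3.2-.5,160+202.5/3.2-.5),.1))
E
```

```text
wrist axis [ 0.4496 -0.2142  0.3644] [-0.5671 -0.1033  0.8171] ang to l 1.5085675277402026
 axis point nearest readpt [ 0.5765 -0.1911  0.1817] off [-0.0005  0.0004 -0.0003]
side axis [ 0.2374 -0.4939  0.9325] [-0.4036 -0.3254  0.8551] ang 17.36940447744018
 axis point nearest readpt [ 0.5914 -0.2084  0.1824] off [ 0.0144 -0.0169  0.0004]
tool z [ 0.5683  0.0755 -0.8194]
lens by wrist [ 0.6299 -0.1821  0.1   ]
```

```bash
python3 - <<'E'
from ax import *
v=np.load("wc.npy");s=dict(R=v[:9].reshape(3,3),t=v[9:12],fx=v[12],cx=v[13],cy=v[14])
l=np.array([-.5687,-.0749,.8192]);rp=np.array([.577,-.1915,.182])
def bis(DL,DR):
    nl,nr=planefit(DL),planefit(DR)
    if nl@np.mean(DR,0)<0:nl=-nl
    if nr@np.mean(DL,0)<0:nr=-nr
    n=nl-nr;return n/np.linalg.norm(n)
P=lambda x,y:(275+(x+.5)/7-.5,225+(y+.5)/7-.5)
DL=[wray(s,P(*p))[1] for p in((72,400),(90,330),(105,280),(122,225),(140,175))]
DR=[wray(s,P(*p))[1] for p in((662,470),(645,400),(627,330),(610,265),(590,205))]
nw=bis(DL,DR);ow=wray(s,(1,1))[0]
Q=lambda x,y:(305+(x+.5)/13-.5,275+(y+.5)/13-.5)
DL=[ray('side',Q(*p))[1] for p in((200,287),(300,385),(390,470))]
DR=[ray('side',Q(*p))[1] for p in((505,180),(555,232),(595,280))]
ns=bis(DL,DR);os=ray('side',(1,1))[0]
d=np.cross(nw,ns);d/=np.linalg.norm(d);d*=np.sign(d[2])
p=np.linalg.solve(np.array([nw,ns,d]),[nw@ow,ns@os,d@rp])
print("axis",p,d,"ang",np.degrees(np.arccos(d@l)),"off",p-rp)
print("plane devs deg: wrist",np.degrees(np.arcsin(nw@l)),"side",np.degrees(np.arcsin(ns@l)),"dist mm",1e3*nw@(rp-ow),1e3*ns@(rp-os),"normals",nw,ns)
# base end in side: outermost point along axis
for q in((540,490),(600,430)): print(Q(*q))
for h in(-.006,-.003,0,.003,.006):
    b=p+d*h; # base rim circle
    u=np.cross(d,[0,0,1]);u/=np.linalg.norm(u);w=np.cross(d,u)
    C=np.array([ (proj('side',b+.021*(np.cos(t)*u+np.sin(t)*w))-[305,275])*13+6 for t in np.linspace(0,2*np.pi,72)])
    W=[]
    for t in np.linspace(0,2*np.pi,72):
        X=b+.021*(np.cos(t)*u+np.sin(t)*w);c=s['R']@X+s['t'];th=np.arctan2(np.hypot(c[0],c[1]),c[2]);W.append((s['cy']+s['fx']*th*c[1]/np.hypot(c[0],c[1])-225)*7+3)
    print(h,"side max x+y",(C.sum(1)).max(),"max x",C[:,0].max(),"max y",C[:,1].max(),"wrist min y",min(W))
E
```

```text
axis [ 0.5775 -0.1872  0.1826] [-0.556 -0.06   0.829] ang 1.0875392246141853 off [0.0005 0.0043 0.0006]
plane devs deg: wrist 0.5683183902927077 side -1.2091563101565015 dist mm -0.7449414374889543 -2.6916432570209703 normals [-0.7917  0.342  -0.5062] [0.7197 0.4642 0.5163]
(346.0769230769231, 312.2307692307692)
(350.6923076923077, 307.61538461538464)
-0.006 side max x+y 1063.850069007009 max x 639.9351906699806 max y 522.4179544561284 wrist min y 44.17021554367713
-0.003 side max x+y 1043.9612118112188 max x 630.3241997522163 max y 512.4609628989814 wrist min y 53.58124869606729
0 side max x+y 1024.0024155919796 max x 620.6796896616383 max y 502.46919719898204 wrist min y 63.22789921925468
0.003 side max x+y 1003.9733107894014 max x 611.0014847403611 max y 492.44247486783195 wrist min y 73.11885203649646
0.006 side max x+y 983.8735252353166 max x 601.2894081009604 max y 482.38061213810744 wrist min y 83.26320929600047
```

```bash
python3 - <<'E'
from ax import *
v=np.load("wc.npy");s=dict(R=v[:9].reshape(3,3),t=v[9:12],fx=v[12],cx=v[13],cy=v[14])
nw=np.array([-.7917,.342,-.5062]);ns=np.array([.7197,.4642,.5163])
L=np.array([.634,-.184,.1])
for nm,px in(("rim",(220+351.5/3.2-.5,160+199.5/3.2-.5)),("glass",(220+350.5/3.2-.5,160+202.5/3.2-.5))):
    o,d=wray(s,px);r=np.linalg.norm(L-o);print("wrist",nm,"lens dist from jar mid-plane mm",1e3*r*(nw@d),"est pt",o+r*d)
for nm,px in(("rim",(300+411.5/6-.5,250+482.5/6-.5)),("glass",(300+404.5/6-.5,250+479.5/6-.5)),("c4rim",(320+290.5/6-.5,300+184.5/6-.5))):
    o,d=ray('side',px);r=np.linalg.norm(L-o);print("side",nm,1e3*r*(ns@d))
E
```

```text
wrist rim lens dist from jar mid-plane mm 2.3677383511528634 est pt [ 0.6307 -0.1822  0.0981]
wrist glass lens dist from jar mid-plane mm 2.1015222927666017 est pt [ 0.631  -0.1816  0.0986]
side rim -0.08239977857578007
side glass -1.1498653121865394
side c4rim -0.8464001212378205
```

```bash
python3 -m handwheel '[[0,0,0,0,0,-0.18],[0,0,0,0,0,-0.36],[0,0,0,0,0,-0.54],[0,0,0,0,0,-0.72],[0,0,0,0,0,-0.8],[0,0,0,0,0,-0.8]]'; python3 -m handwheel '[[0,0,0,0,0,-0.18],[0,0,0,0,0,-0.36],[0,0,0,0,0,-0.54],[0,0,0,0,0,-0.72],[0,0,0,0,0,-0.77],[0,0,0,0,0,-0.77],[0,0,0,0,0,-0.77]]'
python3 - <<'E'
from plant import ctrl
import cv2,numpy as np,pickle
D={}
for n in("scene","side","wrist"):
  s=ctrl.snapshot(n); cv2.imwrite(f"pics/m_{n}.png",s["img"]);D[n]=s
D['o']=ctrl.get_obs();pickle.dump(D,open("m.pkl","wb"));print(D['o']['tool_pos'],D['o']['orientation'],D['o']['joint_pos'])
b=D['side']['img'];cv2.imwrite("pics/m2.png",cv2.resize(b[240:350,290:400],None,fx=7,fy=7,interpolation=cv2.INTER_CUBIC)[:600])
b=D['scene']['img'];cv2.imwrite("pics/m1.png",cv2.resize(b[215:300,400:490],None,fx=7,fy=7,interpolation=cv2.INTER_CUBIC))
E
```

```text
clock: 6.92
tool_pos: [0.5526, -0.1942, 0.2199]
orientation: [-146.7, -11.4, -65.8]
force: [1.2, 0.1, -0.8]
opening: 0.0421
clock: 7.8
tool_pos: [0.5523, -0.1945, 0.2196]
orientation: [-163.0, -31.1, -23.1]
force: [0.6, -0.3, -1.3]
opening: 0.0421
[ 0.55223756 -0.19460807  0.21950463] [-163.0545188   -31.09049064  -23.06487247] [ -6.77269418  -3.89007495 -30.31154613 -16.19060467 -30.4195135
  90.01266216]
```

View pics/m2.png

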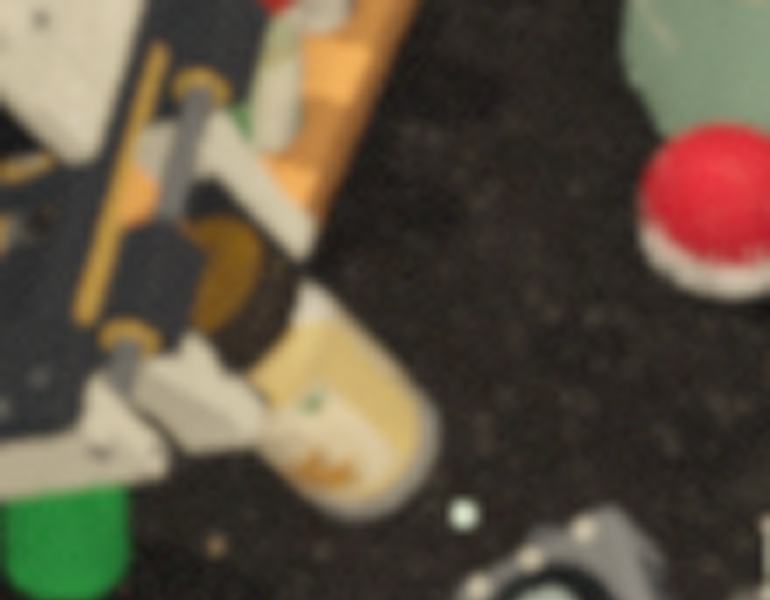

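View pics/m1.png

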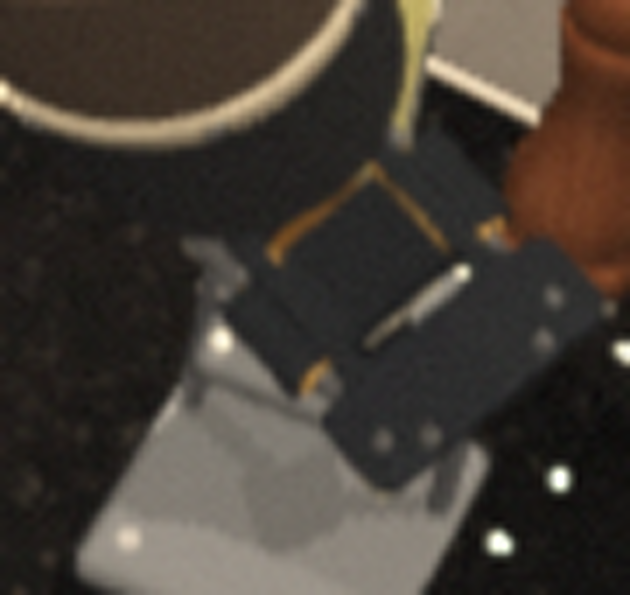

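View pics/m_wrist.png

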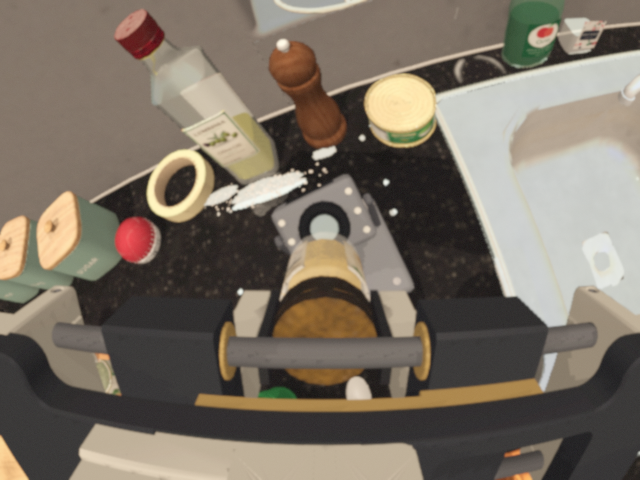

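```bash
python3 - <<'E'
from ax import *
import pickle
D=pickle.load(open("m.pkl","rb"))
l=np.array([-.5687,-.0749,.8192]);rp=np.array([.577,-.1915,.182]);L=np.array([.634,-.184,.1])
B0=cv2.imread("pics/r_side.png");B1=D['side']['img']
Q=lambda x,y:(305+(x+.5)/13-.5,275+(y+.5)/13-.5)
M=lambda x,y:(290+(x+.5)/7-.5,240+(y+.5)/7-.5)
o=ray('side',(1,1))[0]
for nm,I,a,b in(("r left",B0,Q(195,282),Q(395,475)),("r right",B0,Q(505,175),Q(600,285)),("m right",B1,M(325,285),M(415,385)),("m left",B1,M(265,450),M(320,502))):
    p,q,res=edge(I,a,b,w=3)
    n=np.cross(ray('side',p)[1],ray('side',q)[1]);n/=np.linalg.norm(n)
    if n@(rp-o)<0:n=-n
    print(nm,p,q,"slope",np.degrees(np.arctan2(q[1]-p[1],q[0]-p[0])).round(2),"res",res.round(2),"dist rp to plane mm",1e3*n@(rp-o),"l dev deg",np.degrees(np.arcsin(n@l)),n)
cl=lambda i:i
w=D['wrist']['img'];cv2.imwrite("pics/m3.png",cv2.resize(w[180:400,220:430],None,fx=3.5,fy=3.5,interpolation=cv2.INTER_CUBIC)[:600])
def f(p): 
  a=proj('side',rp);b=proj('side',rp+l*.05);return a
a=proj('side',rp);b=proj('side',rp-l*.05);print("l slope",np.degrees(np.arctan2(*(b-a)[::-1])))
E
```

```text
r left [319.201  296.5752] [334.4721 311.5372] slope 44.41 res 0.13 dist rp to plane mm 20.597856461616345 l dev deg -0.8537749444235384 [0.7001 0.4964 0.5132]
r right [343.547  287.8614] [350.8067 296.3639] slope 49.51 res 0.04 dist rp to plane mm 24.757120999833667 l dev deg 3.0925750175304376 [-0.7616 -0.4118 -0.5005]
m right [335.4139 280.8752] [349.0222 294.4055] slope 44.84 res 0.1 dist rp to plane mm 25.371065384563238 l dev deg -0.3712534337165373 [-0.7062 -0.4578 -0.54  ]
m left [326.8391 304.5007] [334.8116 311.8034] slope 42.49 res 0.15 dist rp to plane mm 20.338021169389776 l dev deg 0.5718636717255997 [0.6757 0.5142 0.5283]
l slope 44.189264787195945
```

View pics/m3.png

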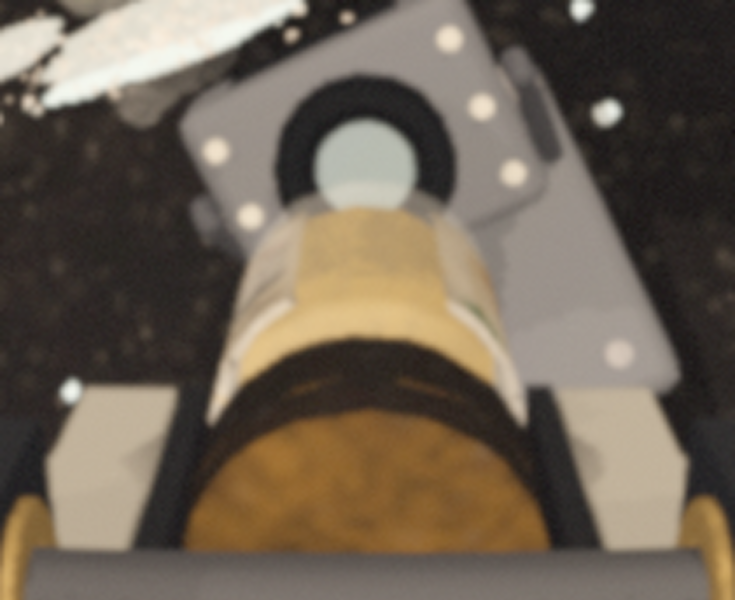

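```bash
python3 - <<'E'
from ax import *
import pickle
D=pickle.load(open("m.pkl","rb"))
l=np.array([-.5687,-.0749,.8192]);L=np.array([.634,-.184,.1]);rp=L+.1*l
v=np.load("wc.npy");sA=dict(R=v[:9].reshape(3,3),t=v[9:12],fx=v[12],cx=v[13],cy=v[14]);A=cv2.imread("pics/r_wrist.png");sB=D['wrist'];B=sB['img']
PA=lambda x,y:(275+(x+.5)/7-.5,225+(y+.5)/7-.5)
PB=lambda x,y:(220+(x+.5)/3.5-.5,180+(y+.5)/3.5-.5)
def centre(img,c,r,k):  # lens rim: dark blob upper part
    return None
for nm,s,I,e,lens in(("A",sA,A,[(PA(72,400),PA(140,175)),(PA(662,470),PA(590,205))],(220+351/3.2-.5,160+201/3.2-.5)),("B",sB,B,[(PB(213,385),PB(250,260)),(PB(525,385),PB(487,255))],PB(366,166))):
    N=[];o=wray(s,(1,1))[0]
    for a,b in e:
        p,q,res=edge(I,a,b,w=2.5)
        n=np.cross(wray(s,p)[1],wray(s,q)[1]);n/=np.linalg.norm(n)
        if n@(rp-o)<0:n=-n
        N.append(n);print(nm,p,q,"res",res.round(2))
    n=N[0]-N[1];n/=np.linalg.norm(n)
    yt=s['R'][0];_,d=wray(s,lens);r=np.linalg.norm(L-o)
    print(nm,"n",n,"img right",yt,"l.n deg",np.degrees(n@l),"lens off plane mm",1e3*r*(n@d),"world rp off",1e3*n@(rp-o))
    print("   lens est",o+d*r)
E
```

```text
A [285.6645 281.9985] [296.8043 250.3576] res 0.73
A [368.8471 291.7945] [358.5728 253.9343] res 0.2
A n [-0.7924  0.3593 -0.493 ] img right [-0.7893  0.3312 -0.5171] l.n deg 1.1401255716460033 lens off plane mm 0.5691282442676909 world rp off -1.4950966679273179
   lens est [ 0.6309 -0.1819  0.0983]
B [281.2662 289.831 ] [290.1389 253.6996] res 0.17
B [367.8216 290.2112] [356.296  253.2769] res 0.21
B n [-0.2057 -0.9473 -0.2456] img right [-0.2355 -0.9393 -0.2493] l.n deg -0.7600543244650657 lens off plane mm 1.8184843854524573 world rp off 2.1405315402864398
   lens est [ 0.632  -0.1817  0.0996]
```

```bash
python3 - <<'E'
from ax import *
T=np.array([.5234,.0699,.2065]);c=T-[0,0,.0]
T1=lambda x,y:(310+(x+.5)/9-.5,170+(y+.5)/9-.5);T2=lambda x,y:(295+(x+.5)/9-.5,190+(y+.5)/9-.5)
xt=np.array([-.312,-.95,0]);yt=np.array([-.95,.312,0])
for n,nm,I,a,b in(("scene","L","uf_scene",T1(150,345),T1(147,440)),("scene","R","uf_scene",T1(318,290),T1(310,445)),("side","L","uf_side",T2(112,230),T2(113,405)),("side","R","uf_side",T2(270,215),T2(272,330))):
    p,q,res=edge(cv2.imread(f"pics/{I}.png"),a,b,w=2)
    o,d1=ray(n,p);m=np.cross(d1,ray(n,q)[1]);m/=np.linalg.norm(m)
    if m@(c-o)<0:m=-m
    print(n,nm,p,q,"res",res.round(2),"dist",1e3*m@(c-o),"tilt deg",np.degrees(m[2]),"m.x",m@xt,"m.y",m@yt)
E
```

```text
scene L [324.8213 208.1748] [326.8764 218.2429] res 0.77 dist 21.734996173887208 tilt deg 8.12978012246816 m.x 0.4241498005971743 m.y -0.8943214798669267
scene R [344.846  201.7758] [344.0429 219.002 ] res 0.17 dist 23.763711016259222 tilt deg 0.7471042708101592 m.x -0.5952688452801265 m.y 0.8033237215745852
side L [306.6373 215.1045] [306.2832 234.5405] res 0.12 dist 22.787788937711163 tilt deg -1.1266292305823056 m.x -0.3049908525451051 m.y -0.9520703709776439
side R [322.9627 213.8879] [326.28  225.804] res 0.59 dist 21.333412756972837 tilt deg -13.447780664153678 m.x 0.4278179696047361 m.y 0.8727751772411366
```

```bash
python3 -m handwheel '[[-0.002,0,0,0,0,0],[-0.002,0,0,0,0,0],[-0.002,0,0,0,0,0],[-0.002,0,0,0,0,0],[-0.002,0,0,0,0,0],[-0.002,0,0,0,0,0]]'
python3 - <<'E'
from plant import ctrl
import cv2,numpy as np
from ax import *
from scipy.spatial.transform import Rotation as Ro
Ts=[]
for n in("scene","side","wrist","side"):
  s=ctrl.snapshot(n); cv2.imwrite(f"pics/k_{n}.png",s["img"])
  o=ctrl.get_obs();Ts.append(o['tool_pos'])
R=Ro.from_euler('xyz',o['orientation'],degrees=True).as_matrix()
T=np.mean(Ts,0);l=np.array([-.5687,-.0749,.8192]);Lm=np.array([.633,-.183,.1]);print(T,"base",T+R[:,2]*.0445,"rp",Lm+.1*l,"ang",np.degrees(np.arccos(-R[:,2]@l)),o['opening'],o['qvel'])
I=cv2.imread("pics/k_side.png");cv2.imwrite("pics/k2.png",cv2.resize(I[240:350,290:400],None,fx=5.4,fy=5.4,interpolation=cv2.INTER_CUBIC))
E
```

```text
clock: 8.7
tool_pos: [0.5506, -0.194, 0.2184]
orientation: [-163.1, -31.1, -23.0]
force: [-0.8, 0.2, 0.1]
opening: 0.0422
[ 0.5506 -0.194   0.2184] base [ 0.5759 -0.1907  0.182 ] rp [ 0.5761 -0.1905  0.1819] ang nan 0.04241312025269441 [-0.028  -0.1022  0.0583  0.0361  0.0088  0.0134]<stdin>:10: RuntimeWarning: invalid value encountered in arccos
```

View pics/k2.png

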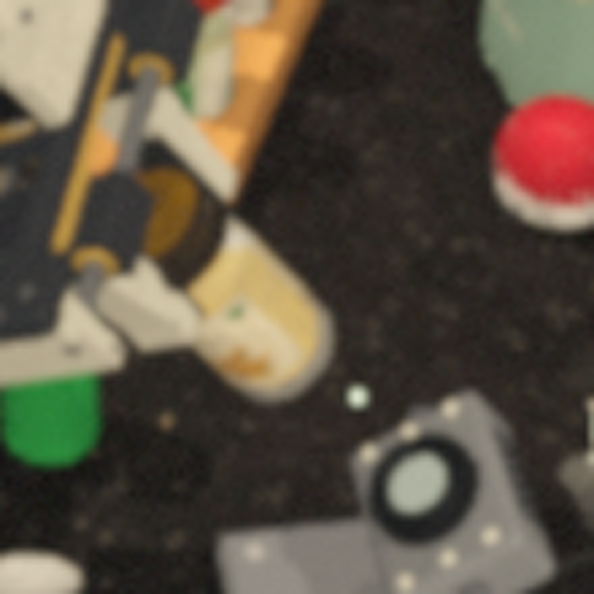

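View pics/k_scene.png

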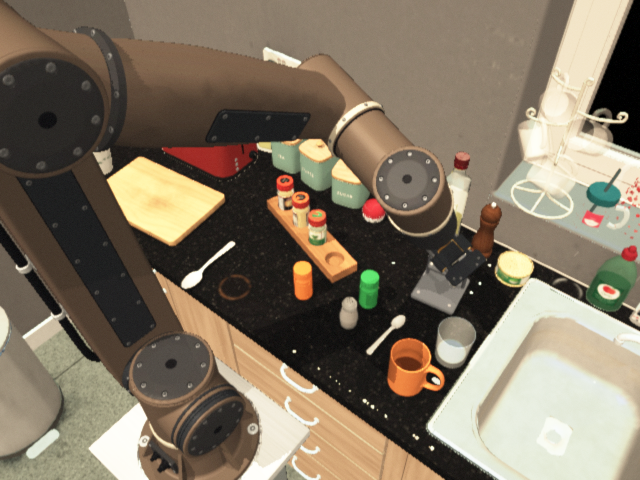

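```bash
python3 -c "
from plant import ctrl
print(ctrl.close_job())"
```

```text
the job is handed in; nothing more can be done
None
```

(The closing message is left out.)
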